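# Sweep the loose furniture glides into the key tray

### The job

Sweep the three loose grey furniture glides along the shelf into the open side of the low three-sided wooden key tray, until all three lie flat and fully inside it. Only push them lightly with the closed fingers: do not pinch, lift or tip them. Leave everything else on the shelf where it stands.

Things in the scene. Friction and masses are not known exactly. Their poses are not given: they have to be found in the camera images.
- tray: fixed dark-wood key tray on the shelf: a low three-sided fence with no floor (the shelf is its floor). Outside 180 mm along its x, 140 mm along its y; walls 10 mm thick, 26 mm high. Origin at the centre of its footprint, on the shelf top (z = 0); its +y axis points out of the open side. Inside: x from -80 to +80 mm, y from -60 mm (back wall) to +70 mm (the open mouth)
- tray_mouth (a point): middle of the tray's open mouth, on the shelf top, 70 mm from the tray's origin along its +y
- glide_a: loose grey furniture glide, a flat disc 36 mm across and 12 mm thick, about 30 g, lying flat on the shelf, 60 to 240 mm in front of the tray's mouth; it slides easily on the shelf, and the straight way to the tray is clear. Origin at the centre of its underside
- glide_b: loose grey furniture glide, a flat disc 36 mm across and 12 mm thick, about 30 g, lying flat on the shelf, 60 to 240 mm in front of the tray's mouth; it slides easily on the shelf, and the straight way to the tray is clear. Origin at the centre of its underside
- glide_c: loose grey furniture glide, a flat disc 36 mm across and 12 mm thick, about 30 g, lying flat on the shelf, 60 to 240 mm in front of the tray's mouth; it slides easily on the shelf, and the straight way to the tray is clear. Origin at the centre of its underside
- grip_ring: grey hand-grip ring lying flat, 72 mm outside, 38 mm hole, 22 mm high, origin at the centre of its underside; loose, to be left alone
- wedge: black plastic doorstop wedge, 108 mm long (along its x), 40 mm wide, 6 to 29 mm high, origin at the centre of its underside; loose, to be left alone
- mug: stainless steel mug, 76 mm across, 88 mm high, handle at its +y reaching about 35 mm out, origin at the centre of its underside; loose, to be left alone
- polish_tin: round metal shoe-polish tin, 74 mm across, 24 mm high, origin at the centre of its underside; loose, to be left alone
- kettlebell: pink vinyl kettlebell, 2 kg, 108 mm across, 154 mm high, origin at the centre of its underside; loose, to be left alone
- shoe_brush: wooden shoe brush with black bristles, 160 mm long (along its x), 50 mm wide, 45 mm high, origin at the centre of its underside; loose, to be left alone
- spray: white spray bottle of shoe protector, 52 mm across, 150 mm high, origin at the centre of its underside; loose, to be left alone
Things that resemble listed ones, but are neither listed nor needed, are in the scene too. What is shaped like the glide_b but blue or turquoise is not meant.

How it is judged:
By the outcome, as a careful person would: the job done as asked, in the order asked, and still so for the second after the job is handed in, with the robot touching nothing.
It also fails if it takes over 61 s, if anything falls off the work surface, if the arm or the gripper's body presses on something with over 40 N, if the wrist force passes 120 N, or if a joint passes its speed limit or range.

### The arm

A 6-joint arm with a two-finger parallel gripper is mounted at the origin on the work surface. World frame = base frame: x ahead of the robot, y to its left, z up, the work surface at z = 0. Lengths are in m, angles in rad, forces in N, time in s.
With the tool pointing down it reaches from about 0.375 to 0.925 m from the base axis. Payload 5.7 kg.
Tool frame: the origin (TCP) lies on the centre line of the jaws, within the pads' length; the fingertips stand 11 mm ahead of it and the grasp point (between the pads) lies 8 mm behind it; z points along the fingers, y is the line along which they close (so a half turn about z gives the same grasp; the last joint's range is limited). The gripper opens to 85 mm and grips with 20 to 120 N. Pads are 22 mm wide; open, the fingers measure 114 mm over their backs; the gripper's body (76 mm by 85 mm) begins 54 mm behind the grasp point. The pads swing forward as they close: fully open they stand 13 mm farther back than shut.
Start: joints at [1.215, 0.359, 1.51, -0, 1.272, -0.115], TCP at [0.143, 0.583, 0.242] pointing down, gripper open.
Joint ranges: [-2.97, 2.97], [-1.01, 2.36], [0.21, 2.38], [-0.96, 4.11], [0.2, 2.71], [-2.98, 2.98]. Speed limits (rad/s): [2.39, 2.39, 3.14, 3.14, 3.14, 3.14].

### API

Orientations are given as a rotation vector (axis times angle).
In Python, from bench import get_state, vision, ticket, finder gives the robot as it stands.
- The arm moves only by the tool drive_tool, never from a script. Its argument "deltas" is text: rows parted by semicolons, each of 5 numbers parted by spaces: the shift along the tool's x, y, z in cm, then the turn about the tool's z in rad, then the opening, from 0 (shut) to 1 (fully open). A call has 1 to 20 rows; each row is the pose to reach, as a shift and turn from the pose commanded when the call began, along the tool's axes at that moment; what a row does not reach only later rows make up. A row lasts 1/8 s, in which the tool goes at most 62.5 mm and 10.7 degrees, less where a joint would pass 70% of its speed; a pose out of reach is approached as far as the arm can. A call with a gripper value outside its range is refused whole. The fingers move at their own pace and stop on an object; "newtons" is the grip in N (left out, the last holds). Time passes only in rows, so rows that repeat a pose let the fingers close. It gives the time, the measured TCP pose, the force, the opening and the grip force at its end, in the units of the state.
- get_state(): the state, without advancing time (a new reading comes with each control period).
- vision.read_camera(name): name is "scene" or "top"; returns (picture, depth): 480x640x3 uint8, red, green, blue; 480x640 float32, m along the optical axis (not along the pixel's ray), 0 where there is no reading.
- vision.camera_info(name): a dict with "camera_matrix" (3x3 intrinsics, pixels), "T" (4x4, takes a point from camera to world coordinates). Camera axes: x right, y down, z forward; pixel columns grow to the right and rows downward; lengths in m; the calibration is good to about 2 mm. A picture is of the moment at which its call begins. camera_info takes no time and is no camera call.
- ticket.hand_in(): hands the job in; it is judged then, once.
Trained networks look in the newest picture that a camera, given by its name, has taken for a name from the list of things; names that differ only in an ending like _2 or _b are one class to them, and where a whole thing is asked for, a point or a joint stands for the part that bears it (a point fixed in the world has none). Each returns a list of dicts, best first, with "p" (0 to 1); they miss things now and then, are a little off and sometimes report something else, mostly with a low value. They report only what shows in the picture. A call takes as long as a camera call. They do not tell look-alikes from the thing itself.
- finder.regions_of(name, camera): "region" (480x640 bool, what is visible of it) and "extent" ([left, top, right, bottom] in pixels, round what is visible of it).
The state is a dict: "time": time; "qpos": joint angles; "joint_velocities": joint speeds; "joint_torque": joint torques, N m; "ee_pos": TCP position; "tcp_rot": TCP orientation; "ft_force": force on the tool from outside, world axes, zero at the start; "torque": the same for the moment, N m; "gripper_width": opening from 0.0 (shut) to 1.0 (fully open); "grasp_force": force on a finger pad.
Only numpy, scipy, OpenCV 4.12 (cv2) and the standard library are available. Lean on these libraries where they do the work, as an engineer would, in place of code of your own. Each camera call takes 0.05 s, during which the arm holds its last target. There are 200 camera calls.

## Working session

There is one attempt and no reset: what is moved stays moved. The work goes in short steps, Python scripts to look and compute and a tool call to move; the robot and the scene stay as the last step left them, time stands still between calls to the robot, and variables do not carry over. Pictures are saved under pics/ and viewed, at most 10 in all, crops included, and the job is handed in when it is done.

Besides the shell and the picture viewer there is one more tool, called after "Call:" by a JSON object that holds its "fn" and its "kwargs", one argument or row to a line. drive_tool: Moves the arm, as the interface text tells. Its arguments: {"type":"object","properties":{"deltas":{"type":"string"},"newtons":{"type":"number"}},"required":["deltas"]}

```bash
mkdir -p pics
cat > h.py <<'E'
import numpy as np, cv2
from bench import get_state, vision, ticket, finder
def shot(cam,name):
    im,d=vision.read_camera(cam); cv2.imwrite(f'pics/{name}.png',im[:,:,::-1]); return im,d
def world(cam,u,v,z=None,d=None):
    i=vision.camera_info(cam);K=np.array(i['camera_matrix']);T=np.array(i['T'])
    r=T[:3,:3]@np.linalg.inv(K)@np.array([u,v,1.]);o=T[:3,3]
    return o+r*(d if d is not None else (z-o[2])/r[2])
E
python3 - <<'E'
from h import *
for c in('top','scene'):
    im,d=shot(c,c+'0')
    for n in('glide_a','tray'):
        for r in finder.regions_of(n,c):
            m=r['region'];v,u=np.nonzero(m);col=im[m].mean(0).astype(int)
            z=0.012 if n!='tray' else .026
            print(c,n,round(r['p'],2),r['extent'],col,world(c,u.mean(),v.mean(),z).round(3))
print(get_state()['tcp_rot'],vision.camera_info('top'))
E
```

```text
top glide_a 0.83 [304.3, 246.9, 319.6, 262.9] [ 72 132 121] [ 0.521 -0.003  0.012]
top glide_a 0.76 [313.1, 132.1, 328.4, 151.6] [ 51  74 121] [ 0.748 -0.016  0.012]
top glide_a 0.74 [209.9, 187.6, 233.1, 206.0] [ 54  75 119] [0.629 0.183 0.012]
top glide_a 0.66 [354.2, 254.4, 369.7, 271.4] [114 105  97] [ 0.502 -0.102  0.012]
top glide_a 0.58 [222.7, 221.8, 242.5, 237.5] [ 54  78 127] [0.566 0.159 0.012]
top tray 0.72 [397.1, 181.2, 471.1, 284.8] [61 36 24] [ 0.563 -0.268  0.026]
top tray 0.6 [498.3, 270.8, 531.6, 353.8] [121 103  73] [ 0.413 -0.397  0.026]
scene glide_a 0.81 [377.1, 219.7, 396.6, 231.7] [ 35  64 119] [0.574 0.156 0.012]
scene glide_a 0.81 [297.6, 220.3, 313.3, 234.7] [ 47 122 107] [ 0.527 -0.005  0.012]
scene glide_a 0.71 [282.6, 274.4, 296.1, 294.8] [111 105  94] [ 0.657 -0.077  0.012]
scene glide_a 0.71 [404.7, 239.0, 423.0, 251.4] [ 38  65 116] [0.637 0.18  0.012]
scene glide_a 0.68 [331.2, 308.3, 354.3, 329.0] [ 46  74 125] [ 0.755 -0.018  0.012]
scene glide_a 0.6 [335.9, 237.3, 356.3, 255.6] [106 101  91] [0.6   0.055 0.012]
scene tray 0.95 [137.8, 228.5, 233.7, 324.2] [63 41 26] [ 0.562 -0.26   0.026]
[-3.77334033e-01 -3.11869698e+00  1.06489513e-03] {'camera_matrix': array([[521.34700047,   0.        , 317.52691619],
       [  0.        , 521.34700047, 233.42108695],
       [  0.        ,   0.        ,   1.        ]]), 'T': array([[ 0.02146073, -0.99416172,  0.10574451,  0.45002448],
       [-0.99972326, -0.02032005,  0.01185283, -0.02473158],
       [-0.00963489, -0.10596962, -0.99432269,  1.04637526],
       [ 0.        ,  0.        ,  0.        ,  1.        ]])}
```

View pics/top0.png

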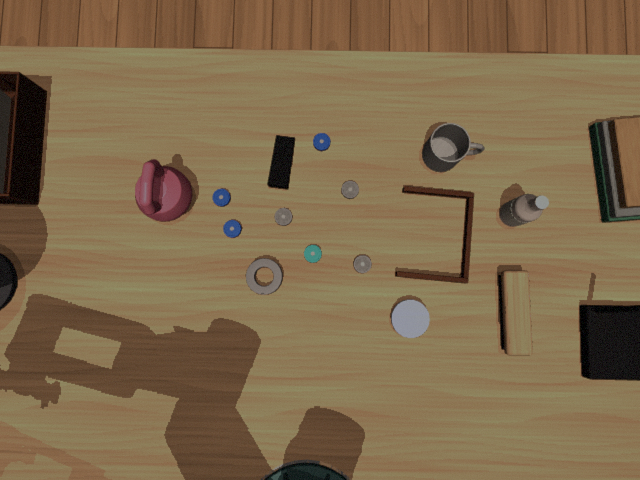

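View pics/scene0.png

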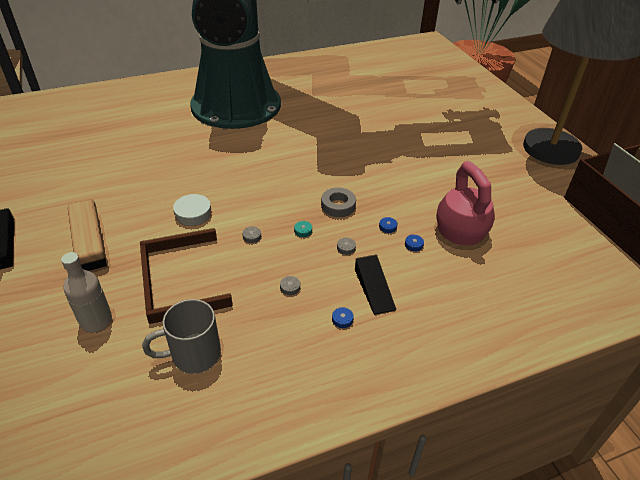

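```bash
cat > m.py <<'E'
from h import *
im=cv2.imread('pics/top0.png'); 
R=[r for r in finder.regions_of('tray','top')][0]['region']
hsv=cv2.cvtColor(im,cv2.COLOR_BGR2HSV)
m=np.zeros((480,640),np.uint8); w=(slice(178,292),slice(388,480))
m[w]=((hsv[w][...,2]<100)*255).astype(np.uint8)
n,l,s,c=cv2.connectedComponentsWithStats(m); k=1+s[1:,4].argmax()
v,u=np.nonzero(l==k)
box=cv2.boxPoints(cv2.minAreaRect(np.c_[u,v].astype(np.float32)))
B=np.array([world('top',*p,.02)[:2] for p in box]);print('tray box',B.round(3),[np.linalg.norm(B[i]-B[i-1]).round(3) for i in range(4)])
C=B.mean(0)
e=[B[i]-B[i-1] for i in range(4)]; L=[x for x in e if np.linalg.norm(x)<.165]; Y=max(L,key=lambda x:x[1]); Y/=np.linalg.norm(Y); X=np.array([Y[1],-Y[0]])
print('C',C,'Y',Y,'X',X)
for nm,(a,b) in dict(a=(349,189),b=(284,216),c=(362,263),turq=(313,253),blue1=(321,142),ring=(264,276),mug=(446,148),tin=(410,319),wedge=(282,162),spray=(540,203)).items():
    if len(nm)==1:
        q=im[b-14:b+15,a-14:a+15]; h=cv2.cvtColor(q,cv2.COLOR_BGR2HSV)
        mm=((h[...,1]<75)*255).astype(np.uint8); n,l,s,c=cv2.connectedComponentsWithStats(mm);k=1+s[1:,4].argmax(); print(s[k]); a,b=s[k][0]+s[k][2]/2-.5+a-14,s[k][1]+s[k][3]/2-.5+b-14
    p=world('top',a,b,.01 if nm not in('mug','spray') else (.088 if nm=='mug' else .15))[:2]
    print(nm,p.round(3),'tray mm',(1e3*np.array([(p-C)@X,(p-C)@Y])).round())
E
python3 m.py
```

```text
tray box [[ 0.476 -0.165]
 [ 0.661 -0.18 ]
 [ 0.652 -0.325]
 [ 0.467 -0.308]] [np.float64(0.143), np.float64(0.186), np.float64(0.146), np.float64(0.185)]
C [ 0.56422849 -0.24456949] Y [0.06280461 0.99802584] X [ 0.99802584 -0.06280461]
[  6   6  18  18 250]
a [ 0.651 -0.075] tray mm [ 76. 175.]
[  4   6  18  18 248]
b [0.593 0.059] tray mm [ 10. 304.]
[  6   6  18  18 255]
c [ 0.502 -0.103] tray mm [-71. 137.]
turq [ 0.521 -0.004] tray mm [-58. 237.]
blue1 [ 0.748 -0.015] tray mm [169. 240.]
ring [0.473 0.092] tray mm [-112.  330.]
mug [ 0.718 -0.251] tray mm [154.   3.]
tin [ 0.395 -0.197] tray mm [-172.   36.]
wedge [0.705 0.063] tray mm [121. 316.]
spray [ 0.606 -0.398] tray mm [  52. -151.]
```

Call:
{"fn": "drive_tool", "kwargs": {
  "deltas": "-65.3 -46.3 0 0.054 0;-65.3 -46.3 0 0.054 0;-65.3 -46.3 0 0.054 0;-65.3 -46.3 0 0.054 0;-65.3 -46.3 0 0.054 0;-65.3 -46.3 0 0.054 0;-65.3 -46.3 0 0.054 0;-65.3 -46.3 0 0.054 0;-65.3 -46.3 0 0.054 0;-65.3 -46.3 0 0.054 0;-65.3 -46.3 0 0.054 0;-65.3 -46.3 0 0.054 0;-65.3 -46.3 0 0.054 0;-65.3 -46.3 0 0.054 0;-65.3 -46.3 0 0.054 0;-65.3 -46.3 5 0.054 0;-65.3 -46.3 10 0.054 0;-65.3 -46.3 15 0.054 0;-65.3 -46.3 18 0.054 0;-65.3 -46.3 18 0.054 0",
  "newtons": 20
}}

```text
time: 2.85
ee_pos: [0.6636, -0.0208, 0.0601]
tcp_rot: [-0.458, -3.102, -0.0]
ft_force: [-0.7, 0.5, -0.2]
gripper_width: -0.001
grasp_force: 0.0
```

Call:
{"fn": "drive_tool", "kwargs": {
  "deltas": "-0.35 0 2 0 0;-0.35 0 4 0 0;-0.35 0 4.5 0 0;-0.35 0 4.5 0 0;-0.35 -1 4.5 0 0;-0.35 -2 4.5 0 0;-0.35 -3 4.5 0 0;-0.35 -4 4.5 0 0;-0.35 -5 4.5 0 0;-0.35 -6 4.5 0 0;-0.35 -7 4.5 0 0;-0.35 -8 4.5 0 0;-0.35 -9 4.5 0 0;-0.35 -9.5 4.5 0 0;-0.35 -10 4.5 0 0;-0.35 -10 4.5 0 0"
}}

```text
time: 4.85
ee_pos: [0.641, -0.1197, 0.0173]
tcp_rot: [-0.462, -3.107, 0.0]
ft_force: [0.4, -0.1, -0.0]
gripper_width: -0.009
grasp_force: 0.0
```

Run:
```python
from h import *
im,d=shot('top','t1'); im,d=shot('scene','s1')
t=cv2.imread('pics/t1.png')[120:340,190:490];s=cv2.imread('pics/s1.png')[160:380,120:420]
cv2.imwrite('pics/c1.png',cv2.resize(np.vstack([t,s]),None,fx=1.3,fy=1.3,interpolation=2))
```

```text
(no output)
```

View pics/c1.png

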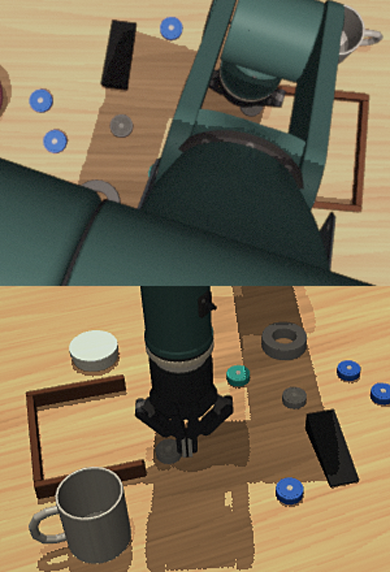

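Run:
```python
from h import *
p=world('scene',249,288,.012)[:2];s=get_state();q=np.array(s['ee_pos'][:2]);y=np.array([.289,.957]);x=np.array([-.957,.289])
print(p,(p-q)@x,(p-q)@y,s['ee_pos'])
```

```text
[ 0.6394139 -0.1456215] -0.005983361705213346 -0.02565494738285034 [ 0.64110316 -0.11932396  0.01728158]
```

Run:
```python
import cv2
s=cv2.imread('pics/s1.png')[220:345,130:290]
cv2.imwrite('pics/c2.png',cv2.resize(s,None,fx=5,fy=4.8*1.0,interpolation=2)[:600])
```

```text
(no output)
```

View pics/c2.png

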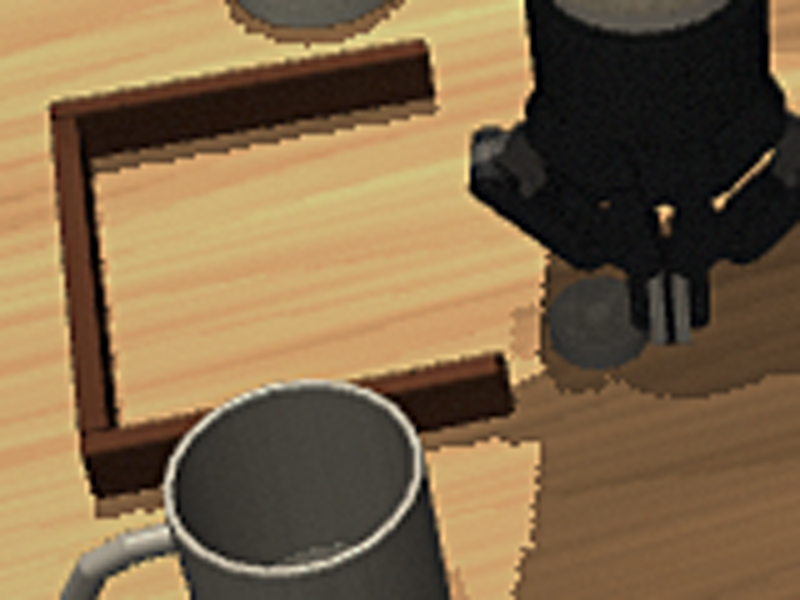

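Run:
```python
from h import *
f=lambda u,v,z:world('scene',130+u/5,220+v/4.8,z)[:2].round(4)
p=f(598,318,.012);a=f(499,353,.026);b=f(430,58,.026);q=f(90,432,.026)
print('disc',p,'far inner tip',a,'near inner tip',b,'corner',q)
Y=np.array([.067,.9975]);X=np.array([Y[1],-Y[0]])
for z in(p,b):print(((z-a)@X).round(4),((z-a)@Y).round(4))
```

```text
disc [ 0.6359 -0.1435] far inner tip [ 0.6523 -0.1818] near inner tip [ 0.4955 -0.1681] corner [ 0.6407 -0.3155]
-0.0189 0.0371
-0.1573 0.0032
```

Call:
{"fn": "drive_tool", "kwargs": {
  "deltas": "0 -1 0.1 0 0;0 -2 0.1 0 0;0 -3 0.1 0 0;0 -4 0.1 0 0;0 -5 0.1 0 0;0 -6 0.1 0 0;0 -7 0.1 0 0;0 -8 0.1 0 0;0 -9 0.1 0 0;0 -10 0.1 0 0;0 -11 0.1 0 0;0 -12 0.1 0 0;0 -12.5 0.1 0 0;0 -12.8 0.1 0 0;0 -12.8 0.1 0 0;0 -12 0 0 0;0 -11 -3 0 0;0 -11 -7 0 0;0 -11 -8 0 0;0 -11 -8 0 0"
}}

```text
time: 7.45
ee_pos: [0.6091, -0.2247, 0.0974]
tcp_rot: [0.461, 3.107, -0.001]
ft_force: [-0.3, 0.3, -0.1]
gripper_width: -0.002
grasp_force: 0.0
```

Call:
{"fn": "drive_tool", "kwargs": {
  "deltas": "16.6 13.3 0 -0.54 0;16.6 13.3 0 -0.54 0;16.6 13.3 0 -0.54 0;16.6 13.3 0 -0.54 0;16.6 13.3 0 -0.54 0;16.6 13.3 0 -0.54 0;16.6 13.3 3 -0.54 0;16.6 13.3 3.7 -0.54 0;16.6 13.3 3.7 -0.54 0"
}}

```text
time: 8.57
ee_pos: [0.4893, -0.0499, 0.0599]
tcp_rot: [0.382, -3.117, -0.0]
ft_force: [0.3, 0.0, 0.9]
gripper_width: -0.001
grasp_force: 0.0
```

Run:
```python
from h import *
im,d=shot('scene','s2');shot('top','t2')
s=cv2.imread('pics/s2.png')[210:335,130:290]
cv2.imwrite('pics/c3.png',cv2.resize(s,None,fx=5,fy=4.8*1.0,interpolation=2)[:600])
from scipy.spatial.transform import Rotation as R
s=get_state();M=R.from_rotvec(s['tcp_rot']).as_matrix();print(s['ee_pos'],M[:,0].round(3),M[:,1].round(3))
```

```text
[ 0.48974036 -0.04976215  0.0607377 ] [-0.97  -0.242 -0.001] [-0.242  0.97  -0.001]
```

View pics/c3.png

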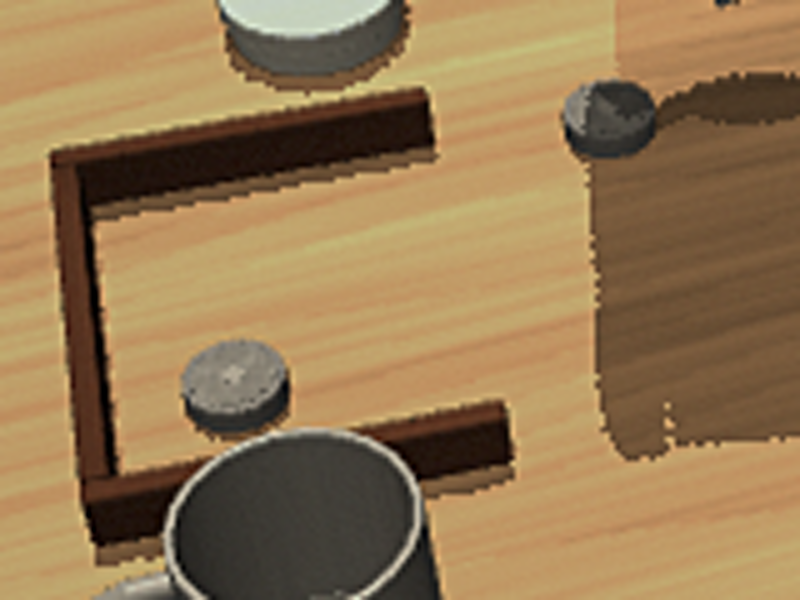

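Run:
```python
from h import *
f=lambda u,v,z:world('scene',130+u/5,210+v/4.8,z)[:2].round(4)
p=f(609,105,.012);b=f(430,106,.026);a=f(235,375,.012)
Y=np.array([.067,.9975]);X=np.array([Y[1],-Y[0]])
print('c',p,b,'a',a);print((p-b)@X,(p-b)@Y,(a-b)@X,(a-b)@Y)
y=np.array([-.242,.97]);x=np.array([-.97,-.242]);q=np.array([.4897,-.0498]);print((p-q)@x,(p-q)@y)
```

```text
c [ 0.5031 -0.1012] [ 0.4955 -0.1681] a [ 0.5968 -0.2624]
0.0030986999999999955 0.06724195000000001 0.10736485000000001 -0.08727715000000003
-0.000559199999999968 -0.05310079999999999
```

Call:
{"fn": "drive_tool", "kwargs": {
  "deltas": "2.5 -0.5 0 -0.47 0;2.5 -0.5 0 -0.47 0;2.5 -0.5 0 -0.47 0;2.5 -0.5 0 -0.47 0;2.5 -0.5 2 -0.47 0;2.5 -0.5 4.5 -0.47 0;2.5 -0.5 4.6 -0.47 0;2.5 -0.5 4.6 -0.47 0"
}}

```text
time: 9.68
ee_pos: [0.4663, -0.0602, 0.0149]
tcp_rot: [-1.098, 2.943, -0.001]
ft_force: [-0.3, 0.4, -0.7]
gripper_width: -0.003
grasp_force: 0.0
```

Call:
{"fn": "drive_tool", "kwargs": {
  "deltas": "0 -1 0 0 0;0 -2 0 0 0;0 -3 0 0 0;0 -4 0 0 0;0 -5 0 0 0;0 -6 0 0 0;0 -6.4 0 0 0;0 -6.5 0 0 0;0 -6.5 0 0 0;0 -4.5 0 0 0;0 0 -2 0 0;0 4 -4.5 0 0;0 4 -4.5 0 0;0 4 -4.5 0 0"
}}

```text
time: 11.42
ee_pos: [0.4401, -0.0298, 0.0594]
tcp_rot: [-1.101, 2.941, -0.002]
ft_force: [0.6, -0.1, -0.3]
gripper_width: -0.003
grasp_force: 0.0
```

Run:
```python
from h import *
im,d=shot('scene','s3');shot('top','t3')
s=cv2.imread('pics/s3.png')[200:325,130:290]
cv2.imwrite('pics/c4.png',cv2.resize(s,None,fx=5,fy=4.8*1.0,interpolation=2)[:600])
from scipy.spatial.transform import Rotation as R
s=get_state();M=R.from_rotvec(s['tcp_rot']).as_matrix();print(s['ee_pos'],M[:,0].round(3),M[:,1].round(3))
```

```text
[ 0.44053916 -0.0303969   0.05902101] [-0.755 -0.656 -0.   ] [-0.656  0.755 -0.001]
```

View pics/c4.png

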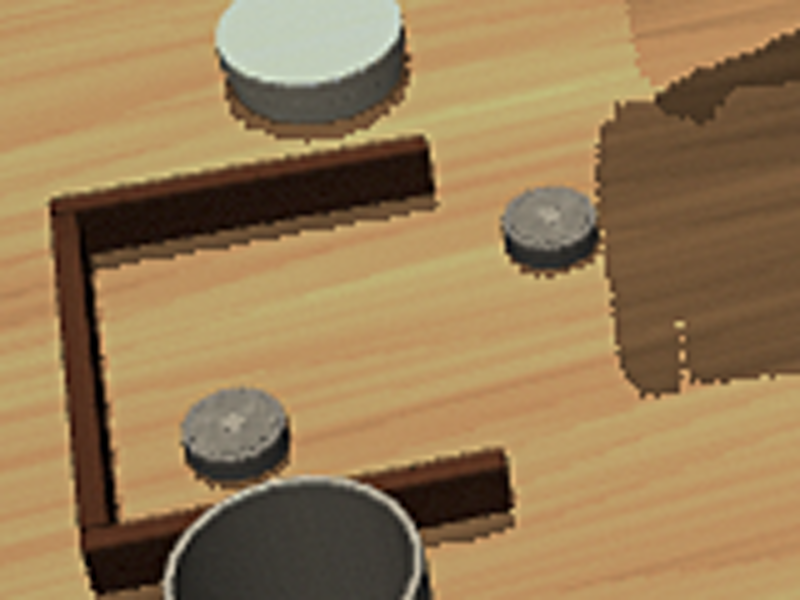

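Run:
```python
from h import *
f=lambda u,v,z:world('scene',130+u/5,200+v/4.8,z)[:2].round(4)
p=f(549,217,.012);b=f(430,154,.026)
Y=np.array([.067,.9975]);X=np.array([Y[1],-Y[0]])
print('c',p);print((p-b)@X,(p-b)@Y)
y=np.array([-.656,.755]);x=np.array([-.755,-.656]);q=np.array([.4405,-.0304]);s=p+.055*Y;print(s,(s-q)@x*100,(s-q)@y*100, np.arctan2(Y[1],Y[0])-np.arctan2(.755,-.656))
```

```text
c [ 0.5309 -0.1326]
0.032933000000000046 0.037783050000000006
[ 0.534585  -0.0777375] -3.9980775000000066 -9.745957250000005 -0.7824171358058412
```

Call:
{"fn": "drive_tool", "kwargs": {
  "deltas": "-4 -9.7 0 0.78 0;-4 -9.7 0 0.78 0;-4 -9.7 0 0.78 0;-4 -9.7 0 0.78 0;-4 -9.7 0 0.78 0;-4 -9.7 0 0.78 0;-4 -9.7 2 0.78 0;-4 -9.7 4.4 0.78 0;-4 -9.7 4.4 0.78 0;-4 -9.7 4.4 0.78 0"
}}

```text
time: 12.78
ee_pos: [0.5338, -0.077, 0.0157]
tcp_rot: [0.1, 3.14, -0.0]
ft_force: [0.2, -0.0, -0.2]
gripper_width: -0.001
grasp_force: 0.0
```

Call:
{"fn": "drive_tool", "kwargs": {
  "deltas": "0 -1 0 0 0;0 -2 0 0 0;0 -3 0 0 0;0 -4 0 0 0;0 -5 0 0 0;0 -6 0 0 0;0 -7 0 0 0;0 -8 0 0 0;0 -9 0 0 0;0 -10 0 0 0;0 -11 0 0 0;0 -12 0 0 0;0 -13 0 0 0;0 -14 0 0 0;0 -14.7 0 0 0;0 -15 0 0 0;0 -15 0 0 0;0 -14 0 0 0;0 -13 -4 0 0;0 -13 -8 0 0"
}}

```text
time: 15.28
ee_pos: [0.524, -0.2049, 0.0952]
tcp_rot: [-0.1, -3.137, -0.002]
ft_force: [0.2, -0.4, -0.7]
gripper_width: -0.0
grasp_force: 0.0
```

Call:
{"fn": "drive_tool", "kwargs": {
  "deltas": "-4 10 -3 0 0;-6 25 -3 0 0;-6 32 -3 0 0;-6 32 -3 0 0;-6 32 -3 0 0;-6 32 -3 0 0;-6 32 -3 0 0;-6 32 -3 0 0"
}}

```text
time: 16.27
ee_pos: [0.605, 0.1074, 0.1249]
tcp_rot: [-0.103, -3.139, 0.002]
ft_force: [0.6, -0.3, 0.5]
gripper_width: 0.002
grasp_force: 0.0
```

Run:
```python
from h import *
im,d=shot('scene','s4');shot('top','t4')
s=cv2.imread('pics/s4.png')[190:340,130:370]
cv2.imwrite('pics/c5.png',cv2.resize(s,None,fx=3,fy=3,interpolation=2))
from scipy.spatial.transform import Rotation as R
s=get_state();M=R.from_rotvec(s['tcp_rot']).as_matrix();print(s['ee_pos'],M[:,0].round(3),M[:,1].round(3))
```

```text
[0.60522828 0.10702672 0.12505036] [-0.998  0.067  0.001] [ 0.067  0.998 -0.001]
```

View pics/c5.png

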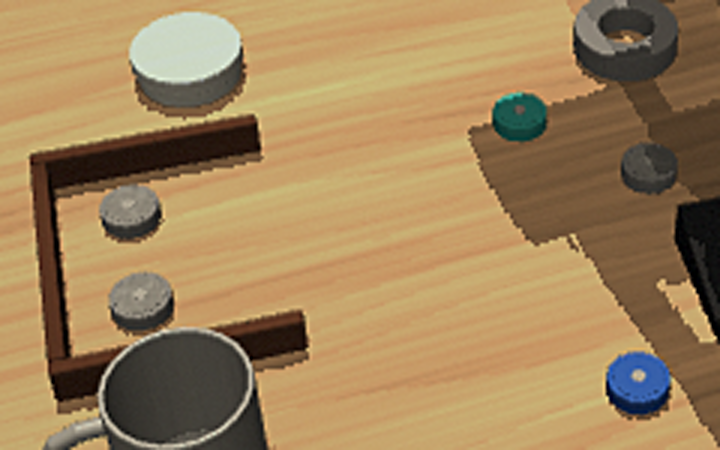

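Run:
```python
from h import *
p=world('scene',130+649/3,190+160/3,.012)[:2]
b=world('scene',130+256/3,190+128/3,.026)[:2]
Y=np.array([.067,.9975]);X=np.array([Y[1],-Y[0]])
print('b',p,'tray',(p-b)@X,(p-b)@Y)
c=world('scene',130+130/3,190+206/3,.012)[:2];print('c',(c-b)@X,(c-b)@Y)
t=b+.072*X-.043*Y; d=(t-p)/np.linalg.norm(t-p);q=np.array([.6052,.1070]);y=np.array([.067,.998]);x=np.array([-.998,.067]);s=p-.055*d
print(t,d,np.linalg.norm(t-p),s,(s-q)@x*100,(s-q)@y*100,'worldturn',np.arctan2(-d[1],-d[0])-np.arctan2(.998,.067))
```

```text
b [0.59480235 0.05800411] tray 0.08268427898531877 0.23364164207299654
c 0.032636059853644275 -0.08389156998222393
[ 0.56556024 -0.21734498] [-0.10560628 -0.99440802] 0.27689749370403066 [0.6006107  0.11269655] 0.4961792780218955 0.5377671821020313 worldturn -0.03876989211516846
```

Call:
{"fn": "drive_tool", "kwargs": {
  "deltas": "0.5 0.5 0 0.039 0;0.5 0.5 4 0.039 0;0.5 0.5 8 0.039 0;0.5 0.5 10 0.039 0;0.5 0.5 11 0.039 0;0.5 0.5 11 0.039 0;0.5 0.5 11 0.039 0"
}}

```text
time: 17.25
ee_pos: [0.6019, 0.1138, 0.0163]
tcp_rot: [0.164, 3.136, 0.0]
ft_force: [-0.3, -0.4, 0.4]
gripper_width: 0.003
grasp_force: 0.0
```

Call:
{"fn": "drive_tool", "kwargs": {
  "deltas": "0 -1 0 0 0;0 -2 0 0 0;0 -3 0 0 0;0 -4 0 0 0;0 -5 0 0 0;0 -6 0 0 0;0 -7 0 0 0;0 -8 0 0 0;0 -9 0 0 0;0 -10 0 0 0;0 -11 0 0 0;0 -12 0 0 0;0 -13 0 0 0;0 -14 0 0 0;0 -14.7 0 0 0;0 -15 0 0 0;0 -15 0 0 0"
}}

```text
time: 19.38
ee_pos: [0.5853, -0.0354, 0.0152]
tcp_rot: [-0.163, -3.137, 0.0]
ft_force: [0.2, -0.1, -0.2]
gripper_width: -0.003
grasp_force: 0.2
```

Run:
```python
from h import *
im,d=shot('scene','s5')
s=cv2.imread('pics/s5.png')[190:340,130:370]
cv2.imwrite('pics/c6.png',cv2.resize(s,None,fx=3,fy=3,interpolation=2))
```

```text
(no output)
```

View pics/c6.png

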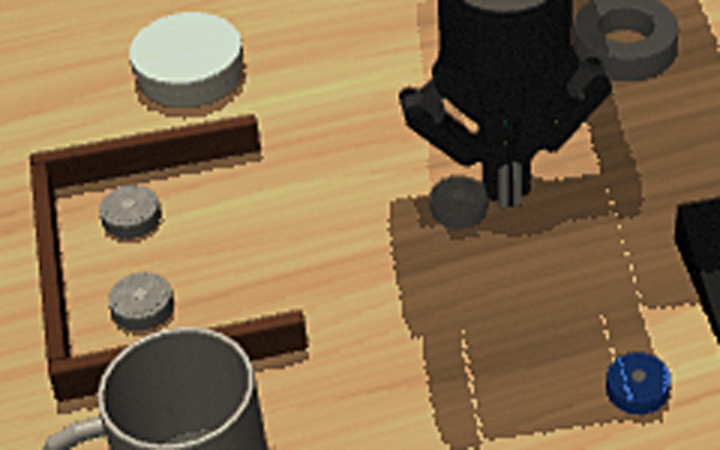

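Call:
{"fn": "drive_tool", "kwargs": {
  "deltas": "0 -1 0 0 0;0 -2 0 0 0;0 -3 0 0 0;0 -4 0 0 0;0 -5 0 0 0;0 -6 0 0 0;0 -7 0 0 0;0 -8 0 0 0;0 -9 0 0 0;0 -10 0 0 0;0 -11 0 0 0;0 -12 0 0 0;0 -13 0 0 0;0 -14 0 0 0;0 -14.8 0 0 0;0 -15.2 0 0 0;0 -15.2 0 0 0;0 -14 0 0 0;0 -13 -4 0 0;0 -13 -8 0 0"
}}

```text
time: 21.92
ee_pos: [0.5713, -0.1622, 0.0955]
tcp_rot: [-0.161, -3.135, -0.002]
ft_force: [0.8, -0.5, 0.1]
gripper_width: -0.0
grasp_force: 0.0
```

Call:
{"fn": "drive_tool", "kwargs": {
  "deltas": "0 10 -6 0 0;0 20 -6 0 0;0 20 -6 0 0;0 20 -6 0 0;0 20 -6 0 0;0 20 -6 0 0"
}}

```text
time: 22.68
ee_pos: [0.5922, 0.0345, 0.155]
tcp_rot: [-0.162, -3.137, 0.001]
ft_force: [-0.1, 0.2, -0.4]
gripper_width: -0.0
grasp_force: 0.0
```

Run:
```python
from h import *
im,d=shot('scene','s6')
s=cv2.imread('pics/s6.png')[180:390,120:440]
cv2.imwrite('pics/c7.png',cv2.resize(s,None,fx=2.5,fy=2.5,interpolation=2))
```

```text
(no output)
```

View pics/c7.png

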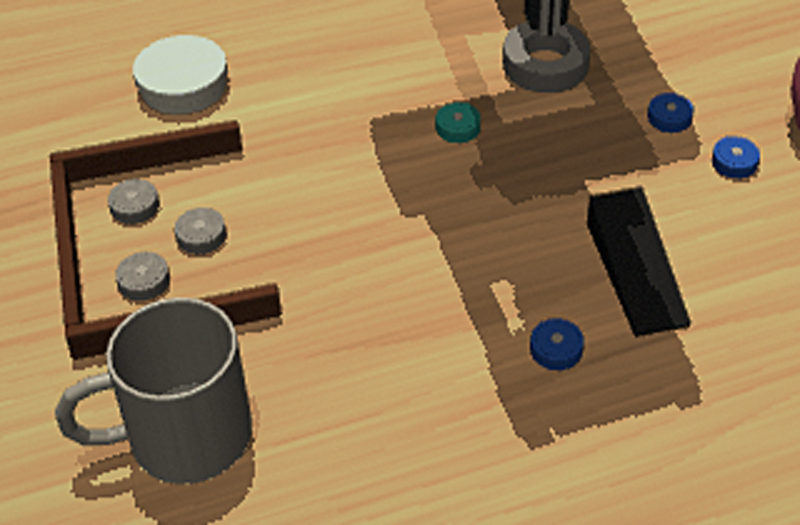

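The picture shows all three grey glides flat and inside the tray, at crop pixels (134,197), (142,270) and (200,225). The nearest glide is well behind the mouth line, which runs from (240,130) to (278,295), and everything else is where it was.

```bash
python3 -c "
from bench import ticket;print(ticket.hand_in())"
```

```text
the job is handed in; nothing more can be done
None
```

All three grey glides lie flat and fully inside the tray in the last picture, nothing else on the shelf was moved, and the job was handed in at about 23 s of the 61 s allowed; no verdict came back.

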